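# Pull the deep roll box out of the takeaway stack

## Robot

A 6-joint arm with a two-finger parallel gripper is mounted at the origin on the work surface. World frame = base frame: x ahead of the robot, y to its left, z up, the work surface at z = 0. Lengths are in m, angles in rad, forces in N, time in s.
With the tool pointing down it reaches from about 0.3 to 0.825 m from the base axis. Payload 5.4 kg.
Tool frame: the origin (TCP) lies at the very end of the fingers, on their centre line; the grasp point (between the pads) lies 19 mm behind it; z points along the fingers, x is the direction in which the jaws open and shut, and the axes are right-handed (so a half turn about z gives the same grasp; the last joint's range is limited). The gripper opens to 92 mm and grips with 3 to 60 N. Pads are 20 mm wide; open, the fingers measure 128 mm over their backs; the gripper's body (75 mm by 189 mm) begins 69 mm behind the grasp point.
Start: joints at [0.976, 0.158, 1.597, -0, 1.386, -0.21], TCP at [0.216, 0.533, 0.215] pointing down, gripper open.
Joint ranges: [-2.91, 2.91], [-0.94, 2.29], [0.18, 2.7], [-1.29, 4.43], [0.17, 2.64], [-3, 3]. Speed limits (rad/s): [2.57, 2.57, 3.14, 3.14, 3.14, 3.14].

## Interface

Orientations are given as a rotation vector (axis times angle).
In Python, from workcell import bot gives the robot as it stands. Calls block until the motion is done:
- bot.goto(position, orientation): joint-space move of the TCP to a pose.
- bot.line_to(position, rot=None, max_speed=0.15): straight line of the TCP; rot=None keeps the orientation; max_speed is the mean speed in m/s.
- bot.set_joints(angles): joint-space move.
- bot.set_gripper(opening, newtons=None): opening from 0.0 (shut) to 1.0 (fully open); newtons is the grip in N (None keeps the last); returns when the fingers have stopped.
- bot.hold(seconds).
- bot.inverse_kinematics(position, orientation): joint angles nearest the present ones, or None.
- bot.read_camera(name): name is "side" or "top"; returns a dict with "pixels" (480x640x3 uint8, blue, green, red), "fx", "fy", "cx", "cy" (pixels), "R" (3x3) and "t" (3): a world point X has camera coordinates R X + t. Camera axes: x right, y down, z forward; pixel columns grow to the right and rows downward; lengths in m; the calibration is good to about 2 mm. A picture is of the moment at which its call begins. There is no depth.
A pose or a line that the arm cannot do raises bot.MotionError and nothing moves.
- bot.job_done(): hands the job in, once; it reports no verdict.
Readings, each from a call of its own:
- bot.current_clock(): time.
- bot.current_joints(): joint angles.
- bot.current_joint_vel(): joint speeds.
- bot.current_effort(): joint torques, N m.
- bot.current_ee_pos(): TCP position.
- bot.current_tool_rot(): TCP orientation.
- bot.current_contact_force(): force on the tool from outside, world axes, zero at the start.
- bot.current_ft_torque(): the same for the moment, N m.
- bot.current_opening(): opening from 0.0 (shut) to 1.0 (fully open).
Only numpy, scipy, OpenCV 4.12 (cv2) and the standard library are available. Lean on these libraries where they do the work, as an engineer would, in place of code of your own. Each camera call takes 0.05 s, during which the arm holds its last target. There are 200 camera calls.

## Task

The deep sushi box in the middle of the stack of three is for a guest eating here. Lift the top box off and set it aside on the clear worktop, move the deep box to the middle of the dark wooden serving board, lying along the board, and then put the top box back squarely on the bottom box, which stays where it is. Keep the boxes level and set them down; do not drop them.

Things in the scene. Friction and masses are not known exactly. Their poses are not given: they have to be found in the camera images.
- upper_center (a point): Closed rigid takeaway sushi box, black tray, flat clear lid, 40 mm high, 165 mm long (x), 56 mm wide (y), about 150 g. Point: its centre, 20 mm above its underside; z up; either way round is the same. At the start the top box of the stack of three.
- deep_center (a point): Closed rigid takeaway sushi box, black tray, flat clear lid, 50 mm high, 165 mm long (x), 56 mm wide (y), about 190 g. Point: its centre, 25 mm above its underside; z up; either way round is the same. The deep box, at the start in the middle of the stack of three, lying roughly lined up on the bottom box.
- lower_center (a point): Closed rigid takeaway sushi box, black tray, flat clear lid, 40 mm high, 165 mm long (x), 56 mm wide (y), about 150 g. Point: its centre, 20 mm above its underside; z up; either way round is the same. The bottom box of the stack of three on the worktop (height 0). Between it and the serving board the worktop is clear, with room for a box. The farther stack of only two boxes, the bottle and the jar play no part.
- board_top (a point): Serving board of dark wood on two low feet, fixed, 230 mm long (x), 130 mm wide (y), flat top without a rim, 20 mm above the worktop. This point is the centre of its top face; x along its length, z up. Stack and board lie to the left and right of the robot's middle, either way round, each pointing roughly away from the robot.
Mind the look-alikes: they are no part of the job. Leave any purple or turquoise look-alike of the part that bears upper_center alone.

How it is judged:
On the way, in this order (a step that is already met when the one before it is completed fails the run):
1. the top box has been set aside and let go, with the deep box still on the bottom box (horizontal distance between upper_center and lower_center above 0.06 m and height (world z) of upper_center below 0.05 m and angle between upper_center's own z axis and vertical below 0.1 rad and contact force between the fingers and upper below 0.3 N and linear speed of upper below 0.03 m/s and horizontal distance between deep_center and lower_center below 0.03 m and z of deep_center in the frame of lower_center above 0.035 m), for 0.2 s.
2. the deep box lies on the serving board and is let go (horizontal distance between deep_center and board_top below 0.03 m and angle between the x axis of deep_center and the x axis of board_top, either way round below 0.26 rad and z of deep_center in the frame of board_top between 0.018 and 0.032 m and angle between deep_center's own z axis and vertical below 0.1 rad and contact force between the fingers and deep below 0.3 N and linear speed of deep below 0.03 m/s), for 0.2 s.
At the end, for the whole second after the job is handed in: Deep box level on the serving board, centres within 30 mm, lengths within 15 degrees; top box level on the bottom box, centred within 20 mm and within 11 degrees; bottom box within 30 mm of its start; all at rest and let go (all of step 2 and horizontal distance between upper_center and lower_center below 0.02 m and angle between the x axis of upper_center and the x axis of lower_center, either way round below 0.2 rad and z of upper_center in the frame of lower_center between 0.033 and 0.047 m and angle between each of upper_center, lower_center's own z axis and vertical below 0.1 rad and distance of lower_center from where it was at the start of the episode below 0.03 m and contact force between the fingers and upper below 0.3 N and linear speed of each of upper, lower below 0.03 m/s); the robot touches nothing.
It fails at once if a box of the stack is dropped (falls free by more than about 25 mm) ((linear speed of upper above 0.7 m/s and contact force between the fingers and upper below 0.05 N) or (linear speed of deep above 0.7 m/s and contact force between the fingers and deep below 0.05 N)).
It fails at once if a box of the stack is tipped by more than 35 degrees (angle between any of upper_center, deep_center, lower_center's own z axis and vertical above 0.6 rad).
It also fails if it takes over 70 s, if anything falls off the work surface, if the arm or the gripper's body presses on something with over 40 N, if the wrist force passes 120 N, or if a joint passes its speed limit or range.

## Working session

There is one attempt and no reset: what is moved stays moved. The work goes in short steps, each a Python script; the robot and the scene stay as the last script left them, time stands still between calls to the robot, and variables do not carry over. Pictures are saved under pics/ and viewed, about 8 in all and at most 12, crops included, and the job is handed in when it is done.

```bash
mkdir -p pics; python3 - <<'E'
from workcell import bot
import cv2,numpy as np
for n in("top","side"):
    c=bot.read_camera(n); cv2.imwrite(f"pics/{n}0.png",c["pixels"])
    print(n,c["fx"],c["fy"],c["cx"],c["cy"],np.round(c["R"],4).tolist(),np.round(c["t"],4).tolist(), "cam pos",-c["R"].T@c["t"])
print(bot.current_clock(),bot.current_tool_rot())
E
```

```text
top 447.24142449675514 447.24142449675514 323.9219583857209 237.3374549172298 [[0.0194, -0.9996, 0.0201], [-0.9832, -0.0227, -0.1812], [0.1816, -0.0162, -0.9832]] [-0.0794, 0.5445, 0.8384] cam pos [ 0.38464413 -0.05334456  0.92463013]
side 526.1255797610178 526.1255797610178 321.1159078806616 241.6079732546369 [[0.928, -0.3725, 0.0077], [-0.2744, -0.6974, -0.6621], [0.252, 0.6123, -0.7494]] [-0.5091, 0.1598, 1.1453] cam pos [ 0.22776428 -0.7794385   0.96798779]
0.1 [ 2.60477718e+00  1.75525756e+00 -2.41052014e-03]
```

View pics/top0.png

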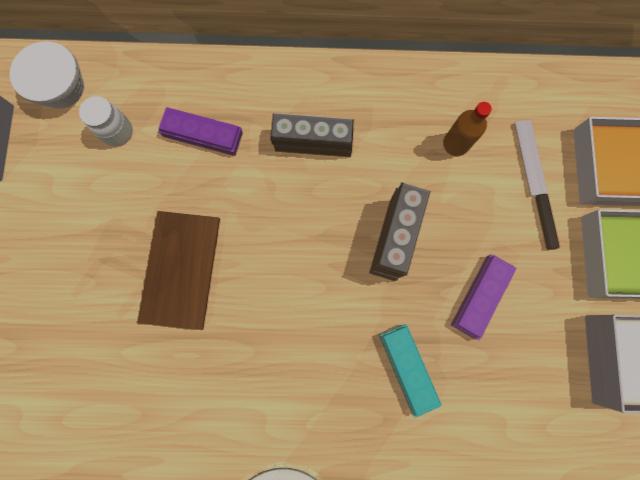

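View pics/side0.png

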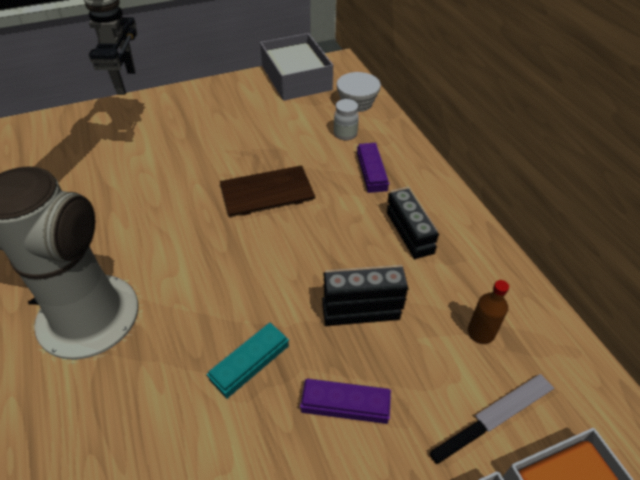

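The top view shows the three-box stack near (400,232) and the board near (180,270). The two-box stack is at (313,133), and in the side view the target stack is at (363,295). I'll crop closer to pick the lid and layer edges.

```bash
python3 - <<'E'
import cv2,numpy as np
t=cv2.imread("pics/top0.png")[175:290,350:450]; s=cv2.imread("pics/side0.png")[255:335,310:420]
f=lambda a,h:cv2.convertScaleAbs(cv2.resize(a,(int(a.shape[1]*h/a.shape[0]),h),interpolation=cv2.INTER_NEAREST),alpha=1.6,beta=15)
T=f(t,460);S=f(s,320); S=cv2.copyMakeBorder(S,0,140,0,0,cv2.BORDER_CONSTANT)
a=np.hstack([T,S[:, :400]]) ; a=np.hstack([T,S]);print(a.shape); cv2.imwrite("pics/crop.png",a[:,:])
E
```

```text
(460, 840, 3)
```

View pics/crop.png

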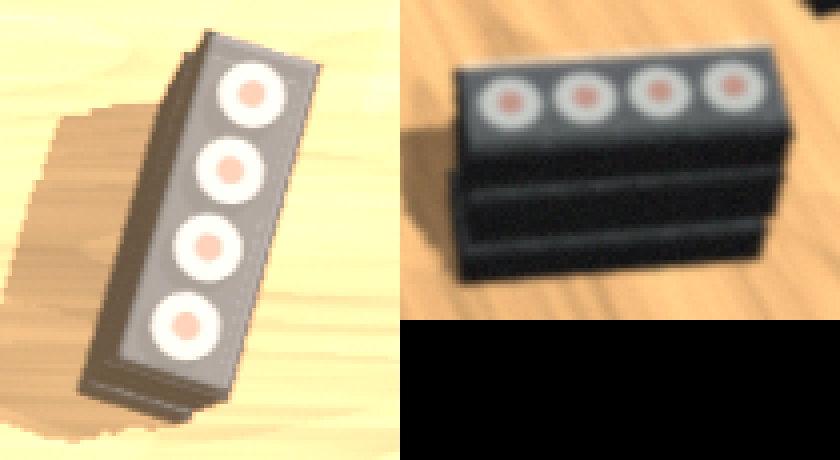

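Zoomed, the four pink disc centres are clear in both views. The lid's corners in the top crop are (210,32), (320,65), (232,390) and (122,360). The lower boxes are offset a few mm. Next I'll triangulate discs, lid corners and board corners.

```bash
cat >h.py <<'E'
from workcell import bot
import cv2,numpy as np
from scipy.spatial.transform import Rotation as Ro
def P(c): 
    return np.array([[c["fx"],0,c["cx"]],[0,c["fy"],c["cy"]],[0,0,1]])@np.c_[c["R"],c["t"]]
def tri(ct,cs,a,b):
    X=cv2.triangulatePoints(P(ct),P(cs),np.float64(a).T,np.float64(b).T); return (X[:3]/X[3]).T
def plane(c,uv,z):
    uv=np.atleast_2d(uv).astype(float)
    d=np.c_[(uv[:,0]-c["cx"])/c["fx"],(uv[:,1]-c["cy"])/c["fy"],np.ones(len(uv))]@c["R"]
    o=-c["R"].T@c["t"]; return o+d*((z-o[2])/d[:,2])[:,None]
def pink(c,roi):
    """pink disc centres in roi x0,y0,x1,y1"""
    x0,y0,x1,y1=roi; p=c["pixels"][y0:y1,x0:x1].astype(int); b,g,r=p[...,0],p[...,1],p[...,2]
    # white-ish + pink discs: reject wood (blue well under green) and dark
    m=((b>0.8*g)&(r>95)).astype(np.uint8)
    n,l,s,ce=cv2.connectedComponentsWithStats(cv2.morphologyEx(m,cv2.MORPH_CLOSE,np.ones((3,3),np.uint8)))
    k=[i for i in range(1,n) if 60<s[i,4]<600]
    return [(ce[i][0]+x0,ce[i][1]+y0,int(s[i,4])) for i in k]
def board(c,roi):
    x0,y0,x1,y1=roi; m=(c["pixels"][y0:y1,x0:x1,2]<105).astype(np.uint8)
    cn=max(cv2.findContours(m,cv2.RETR_EXTERNAL,cv2.CHAIN_APPROX_NONE)[0],key=cv2.contourArea)
    return cv2.approxPolyDP(cv2.convexHull(cn),6,True)[:,0]+[x0,y0]
E
python3 - <<'E'
from h import *
np.set_printoptions(precision=4,suppress=True)
ct=bot.read_camera("top");cs=bot.read_camera("side")
a=pink(ct,(370,180,435,285));b=pink(cs,(318,262,410,300));print(a,b)
A=(np.array([(252,94),(230,170),(208,248),(186,326)])-1.5)/4+[350,175]
B=(np.array([(735,87),(660,91),(586,98),(511,103)])-1.5-[400,0])/4+[310,255]
X=tri(ct,cs,A,B);print(X,X.mean(0))
X2=tri(ct,cs,A,B[::-1]);print("rev",X2)
C=(np.array([(210,32),(320,65),(232,390),(122,360)])-1.5)/4+[350,175]
L=plane(ct,C,.13);print("lid",L,L.mean(0),np.linalg.norm(np.diff(L,axis=0),axis=1))
# lid far corners in the side view, near corners
D=(np.array([(770,47),(790,132),(466,135),(458,70)])-1.5-[400,0])/4+[310,255]
M=plane(cs,D,.13);print("lid side",M,M.mean(0))
q=board(ct,(125,195,235,345));w=board(cs,(210,155,325,225));print(q.tolist(),w.tolist())
print(plane(ct,q,.02),plane(cs,w,.02))
E
```

```text
[] [(np.float64(363.94), np.float64(268.55), 100), (np.float64(392.96875), np.float64(276.109375), 128), (np.float64(374.48854961832063), np.float64(277.5419847328244), 131), (np.float64(337.14925373134326), np.float64(280.32835820895525), 134), (np.float64(355.88059701492534), np.float64(278.9776119402985), 134)]
[[ 0.6119 -0.2304  0.1235]
 [ 0.5751 -0.2194  0.1246]
 [ 0.5387 -0.209   0.1236]
 [ 0.5022 -0.1984  0.1242]] [ 0.557  -0.2143  0.124 ]
rev [[ 0.5386 -0.2173  0.1607]
 [ 0.552  -0.214   0.1316]
 [ 0.5605 -0.2156  0.121 ]
 [ 0.5649 -0.2232  0.127 ]]
lid [[ 0.638  -0.2096  0.13  ]
 [ 0.6234 -0.2605  0.13  ]
 [ 0.4716 -0.2174  0.13  ]
 [ 0.484  -0.1681  0.13  ]] [ 0.5543 -0.2139  0.13  ] [0.0529 0.1578 0.0508]
lid side [[ 0.6384 -0.2181  0.13  ]
 [ 0.6225 -0.2696  0.13  ]
 [ 0.4729 -0.2125  0.13  ]
 [ 0.4845 -0.1734  0.13  ]] [ 0.5546 -0.2184  0.13  ]
[[158, 211], [219, 219], [202, 328], [138, 322]] [[302, 166], [313, 199], [228, 216], [220, 181]]
[[0.5991 0.2752 0.02  ]
 [0.5852 0.1489 0.02  ]
 [0.3644 0.1687 0.02  ]
 [0.3736 0.295  0.02  ]] [[0.601  0.2721 0.02  ]
 [0.5818 0.1394 0.02  ]
 [0.3611 0.1601 0.02  ]
 [0.3756 0.2945 0.02  ]]
```

Both views agree. The discs triangulate to z≈0.124 (just under the 0.13 lid), with centre (0.556,-0.2145) and yaw -16°. The board's centre is about (0.480,0.220) with yaw -5°. Next I'll check the board height and move the top box.

```bash
cat >>h.py <<'E'
def rot(yaw): 
    h=(np.pi/2+yaw)/2; return np.pi*np.array([np.cos(h),np.sin(h),0])
def lower(x,y,z,stop):
    bot.line_to([x,y,z+.008],max_speed=.08); bot.hold(.2); f0=bot.current_contact_force()[2]
    zz=z+.008
    while zz>stop:
        zz-=.001; bot.line_to([x,y,zz],max_speed=.03); f=bot.current_contact_force()[2]-f0
        if abs(f)>1.2: break
    print("down z",round(zz,4),"nominal",round(z,4),"df",round(f,2))
def pick(x,y,yaw,z,lift):
    bot.goto([x,y,lift],rot(yaw)); bot.set_gripper(1.0)
    bot.line_to([x,y,z],rot(yaw),max_speed=.12); bot.set_gripper(0,25)
    print("opening",bot.current_opening(),"F",bot.current_contact_force(),"z",bot.current_ee_pos()[2])
def release(x,y,up):
    bot.set_gripper(1.0); bot.hold(.3); bot.line_to([x,y,up],max_speed=.15); print("t",bot.current_clock())
E
python3 - <<'E'
from h import *
np.set_printoptions(precision=4,suppress=True)
ct=bot.read_camera("top");cs=bot.read_camera("side")
q=[[158,211],[219,219],[202,328],[138,322]]; w=[[302,166],[313,199],[228,216],[220,181]]
# far-edge corners (top face in both views)
X=tri(ct,cs,q,w);print(X)
yaw=np.radians(-16.2);x,y=.556,-.2145
for p in ((x,y,.1),(.5,0,.006),(.48,.22,.03)): print(bot.inverse_kinematics(p,rot(yaw)))
pick(x,y,yaw,.096,.26)
bot.line_to([x,y,.106],max_speed=.03); bot.line_to([x,y,.2],max_speed=.12); print("lift F",bot.current_contact_force(),bot.current_opening())
bot.line_to([.5,0,.16],max_speed=.2)
lower(.5,0,.006,.003)
release(.5,0,.12)
bot.goto([.45,.1,.3],rot(yaw))
for n in("top","side"):
    c=bot.read_camera(n); cv2.imwrite(f"pics/{n}1.png",c["pixels"])
T=cv2.imread("pics/top1.png")[100:350,130:450];S=cv2.imread("pics/side1.png")[150:350,200:430]
T=cv2.resize(T,None,fx=1.25,fy=1.25);S=cv2.resize(S,None,fx=1.7,fy=1.7)
h=max(len(T),len(S));pad=lambda a:cv2.copyMakeBorder(a,0,h-len(a),0,0,cv2.BORDER_CONSTANT)
cv2.imwrite("pics/m1.png",np.hstack([pad(T),pad(S)]))
E
```

```text
[[0.6014 0.2764 0.0162]
 [0.5872 0.1519 0.0071]
 [0.3633 0.1717 0.0082]
 [0.3748 0.2948 0.02  ]]
[-0.5708  0.3218  1.6397 -0.      1.1801 -1.8588]
[-0.2422  0.2457  1.9542 -0.      0.9417 -1.5302]
[ 0.2007  0.2657  1.8698 -0.      1.0061 -1.0874]
opening 0.6075502224903018 F [0.0523 0.1476 0.0407] z 0.09604598382881456
lift F [ 0.5532 -0.071  -1.1459] 0.6037297746165429
down z 0.013 nominal 0.006 df -1.3
t 12.525
```

View pics/m1.png

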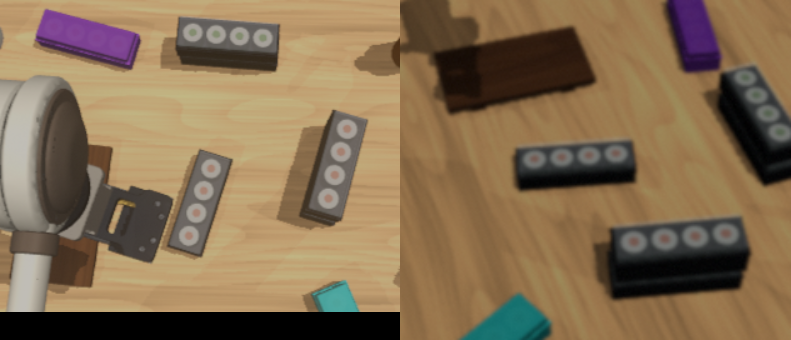

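The top box is set aside at about (0.5,0), level, with its discs visible. It was released about 7 mm high because my force trigger had the wrong sign, so I'll fix that. The deep box is still on the bottom box. I'll measure it by its discs.

```bash
cat >>h.py <<'E'
def lower(x,y,z,stop):
    bot.line_to([x,y,z+.006],max_speed=.08); bot.hold(.4); f0=bot.current_contact_force()[2]
    zz=z+.006; f=0
    while zz>stop:
        zz-=.001; bot.line_to([x,y,zz],max_speed=.02); bot.hold(.05); f=bot.current_contact_force()[2]-f0
        if f>1.0: break
    print("down z",round(zz,4),"nominal",round(z,4),"df",round(f,2))
def refine(c,pts,r=4):
    p=c["pixels"].astype(float); w=np.clip(p[...,2]-p[...,1]-12,0,None); out=[]
    for u,v in pts:
        for _ in range(3):
            a,b=int(round(u)),int(round(v)); yy,xx=np.mgrid[b-r:b+r+1,a-r:a+r+1]; k=w[b-r:b+r+1,a-r:a+r+1]
            u,v=(xx*k).sum()/k.sum(),(yy*k).sum()/k.sum()
        out.append((u,v))
    return np.array(out)
def boxpose(ct,cs,A,B):
    a,b=refine(ct,A),refine(cs,B); X=tri(ct,cs,a,b); d=X[0]-X[-1]
    print(np.round(a-A,1).tolist(),np.round(b-B,1).tolist()); m=X.mean(0); yaw=np.arctan2(d[1],d[0])
    yaw=(yaw+np.pi/2)%np.pi-np.pi/2
    print(X,"mean",m,"yaw",np.degrees(yaw)); return m,yaw
np.set_printoptions(precision=4,suppress=True)
E
python3 - <<'E'
from h import *
ct=bot.read_camera("top");cs=bot.read_camera("side")
t=lambda l:np.array(l)/1.25+[130,100]; s=lambda l:(np.array(l)-[400,0])/1.7+[200,150]
print("deep");boxpose(ct,cs,t([(347,128),(340,152),(335,174),(328,198)]),s([(727,234),(696,236),(665,239),(633,242)]))
print("upper");boxpose(ct,cs,t([(211,169),(204,190),(196,213),(189,236)]),s([(616,154),(589,156),(561,157),(534,159)]))
E
```

```text
deep
[[-0.3, 0.2], [0.4, -0.7], [-0.6, 0.3], [-0.1, -0.1]] [[-1.2, -0.9], [-0.9, -0.4], [-0.7, -0.5], [0.1, -0.7]]
[[ 0.613  -0.2281  0.0851]
 [ 0.5764 -0.2182  0.085 ]
 [ 0.5398 -0.2082  0.0849]
 [ 0.5033 -0.198   0.085 ]] mean [ 0.5581 -0.2131  0.085 ] yaw -15.323285272619083
upper
[[-0.4, -0.9], [-0.7, 0.0], [-0.1, -0.5], [-0.6, -0.6]] [[-0.5, -0.9], [-0.5, -1.0], [-0.0, -0.4], [-0.2, -0.6]]
[[ 0.5549 -0.0166  0.0355]
 [ 0.5185 -0.0058  0.0352]
 [ 0.4822  0.0047  0.0353]
 [ 0.4457  0.0153  0.0356]] mean [ 0.5003 -0.0006  0.0354] yaw -16.279667165078013
```

Heights check out: the discs sit 5 mm under the lids at 0.09 and 0.04. Next I'll move the deep box to the board.

```bash
python3 - <<'E'
from h import *
x,y,yaw=.558,-.213,np.radians(-15.3)
pick(x,y,yaw,.047,.16)
bot.line_to([x,y,.057],max_speed=.03); bot.line_to([x,y,.17],max_speed=.12); print("lift F",bot.current_contact_force())
X,Y=.4805,.2195
bot.line_to([X,Y,.14],rot(np.radians(-5)),max_speed=.22)
lower(X,Y,.027,.0245)
release(X,Y,.14)
bot.goto([.3,.1,.32],rot(np.radians(-5)))
ct=bot.read_camera("top");cs=bot.read_camera("side")
cv2.imwrite("pics/top2.png",ct["pixels"]);cv2.imwrite("pics/side2.png",cs["pixels"])
T=ct["pixels"][170:340,130:450];S=cs["pixels"][150:350,200:430]
T=cv2.resize(T,None,fx=1.25,fy=1.25);S=cv2.resize(S,None,fx=1.7,fy=1.7)
h=max(len(T),len(S));pad=lambda a:cv2.copyMakeBorder(a,0,h-len(a),0,0,cv2.BORDER_CONSTANT)
cv2.imwrite("pics/m2.png",np.hstack([pad(T),pad(S)]))
E
```

```text
opening 0.6095005567383555 F [-1.1999 -0.4245  1.7041] z 0.04710340065079813
lift F [-0.3441 -0.609  -1.6241]
down z 0.026 nominal 0.027 df 8.61
t 26.475
```

View pics/m2.png

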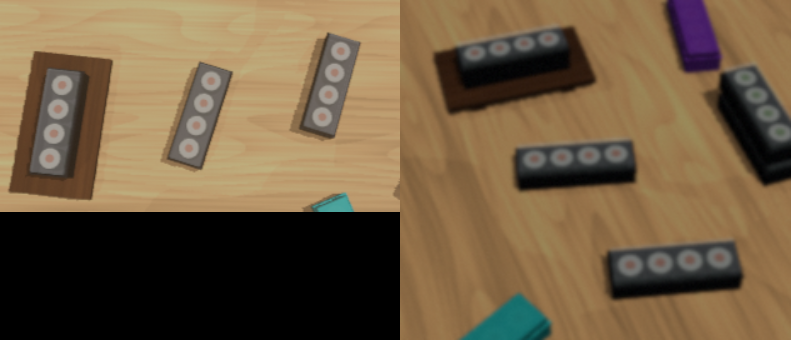

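The deep box lies on the board, lined up with it (top crop about (55,122)). The top box is at (200,115) and the bottom box at (330,85). I'll measure all three, then put the top box back.

```bash
python3 - <<'E'
from h import *
ct=bot.read_camera("top");cs=bot.read_camera("side")
t=lambda l:np.array(l)/1.25+[129.6,169.5]; s=lambda l:(np.array(l)-[400,0])/1.7+[199.5,149.5]
print("deep");boxpose(ct,cs,t([(62,85),(58,109),(54,134),(50,158)]),s([(548,39),(524,43),(499,48),(475,53)]))
print("upper");boxpose(ct,cs,t([(211,81),(204,103),(197,126),(189,148)]),s([(616,154),(589,156),(561,157),(534,159)]))
print("lower");m,yw=boxpose(ct,cs,t([(341,51),(335,73),(328,95),(322,117)]),s([(719,258),(690,260),(660,262),(630,265)]))
x,y=m[:2]
assert abs(m[2]-.035)<.006 and np.hypot(x-.557,y+.213)<.012
u=np.radians(-16.2); pick(.5003,-.0006,u,.0065,.14)
bot.line_to([.5003,-.0006,.016],max_speed=.03); bot.line_to([.5003,-.0006,.16],max_speed=.12)
bot.line_to([x,y,.14],rot(yw),max_speed=.2)
lower(x,y,.0465,.044)
release(x,y,.16)
bot.goto([.3,.1,.32],rot(np.radians(-5)))
ct=bot.read_camera("top");cs=bot.read_camera("side")
T=ct["pixels"][170:340,130:450];S=cs["pixels"][150:350,200:430]
T=cv2.resize(T,None,fx=1.25,fy=1.25);S=cv2.resize(S,None,fx=1.7,fy=1.7)
h=max(len(T),len(S));pad=lambda a:cv2.copyMakeBorder(a,0,h-len(a),0,0,cv2.BORDER_CONSTANT)
cv2.imwrite("pics/m3.png",np.hstack([pad(T),pad(S)]))
E
```

```text
deep
[[-0.0, 0.0], [-0.1, 0.1], [-0.2, -0.4], [-0.4, 0.4]] [[0.3, -0.3], [0.1, 0.1], [0.4, -0.0], [-0.1, -0.1]]
[[0.5373 0.2132 0.0657]
 [0.4996 0.2165 0.0653]
 [0.4618 0.2199 0.0654]
 [0.424  0.2234 0.0651]] mean [0.4807 0.2183 0.0654] yaw -5.163980621843155
upper
[[0.0, 0.0], [-0.3, 0.1], [-0.5, -0.4], [-0.2, 0.3]] [[0.0, -0.4], [-0.0, -0.4], [0.5, 0.1], [0.3, -0.0]]
[[ 0.5549 -0.0166  0.0355]
 [ 0.5185 -0.0058  0.0349]
 [ 0.4822  0.0047  0.035 ]
 [ 0.4457  0.0153  0.0353]] mean [ 0.5003 -0.0006  0.0352] yaw -16.291103449330052
lower
[[-0.2, 0.1], [-0.3, -0.3], [0.4, -0.2], [0.2, -0.0]] [[0.3, -0.3], [-0.1, -0.0], [0.2, 0.3], [0.2, 0.0]]
[[ 0.61   -0.2279  0.035 ]
 [ 0.5736 -0.2174  0.035 ]
 [ 0.5371 -0.2073  0.035 ]
 [ 0.5005 -0.1968  0.035 ]] mean [ 0.5553 -0.2123  0.035 ] yaw -15.876502076063414
opening 0.6067231974879449 F [-0.098  -0.0362  1.5481] z 0.00660193698002157
down z 0.0455 nominal 0.0465 df 6.84
t 39.7
```

View pics/m3.png

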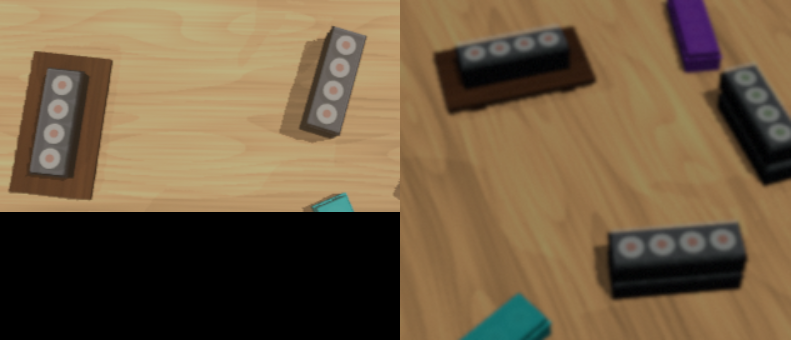

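The top box sits squarely on the bottom box (top crop about (336,80)), and the deep box is on the board. I'll make a final check of the numbers and hand in.

```bash
python3 - <<'E'
from h import *
ct=bot.read_camera("top");cs=bot.read_camera("side")
t=lambda l:np.array(l)/1.25+[129.6,169.5]; s=lambda l:(np.array(l)-[400,0])/1.7+[199.5,149.5]
m,yw=boxpose(ct,cs,t([(346,45),(340,68),(334,90),(327,114)]),s([(722,239),(692,242),(661,244),(631,247)]))
print(bot.current_contact_force(),bot.current_clock())
if np.hypot(m[0]-.5553,m[1]+.2123)<.01 and abs(m[2]-.075)<.005: bot.job_done(); print("handed in")
E
```

```text
[[0.1, 0.0], [-0.2, -0.3], [-0.5, 0.4], [-0.1, -0.2]] [[0.6, 0.1], [0.3, -0.1], [0.6, 0.1], [0.1, -0.1]]
[[ 0.6099 -0.2286  0.0752]
 [ 0.5734 -0.2182  0.075 ]
 [ 0.5368 -0.2078  0.0752]
 [ 0.5004 -0.1974  0.0749]] mean [ 0.5551 -0.213   0.0751] yaw -15.905279587946511
[ 0.8052 -1.6203 -0.6484] 41.5
the job is handed in; nothing more can be done
handed in
```

The job is done and handed in at about 41.5 s, within the 70 s limit. I set the top box aside, moved the deep box to the middle of the serving board, and put the top box back on the bottom box.

**Final checks (two-view measurement):**
- **Deep box:** its centre is about 1–2 mm from the board's centre and its length is within about 0.2° of the board's. Its height fits a box resting on the board.
- **Top box:** it sits within 1 mm and 0.1° of the bottom box as measured just before stacking, level and at the expected height.
- **Bottom box:** I did not measure its start position directly. It read (0.555, -0.212) before I restacked, about 3 mm from where the deep box had stood on it. The restacked top box lines up with that position.

**What was off:**
- **First set-down:** a wrong force trigger made me release the top box about 7 mm above the worktop. It landed level where I intended. I fixed the trigger, and the other two set-downs stopped on contact (7–9 N).
- **Board height:** one pair of board corners triangulated at 16–20 mm, matching the stated 20 mm. The near-side corners read low (7–8 mm), probably because the outline there took in the board's side face. The deep box's height on the board agreed with 20 mm.
- **Force reading at the end:** it still showed up to about 1.6 N per axis with the arm clear of everything. I took that as sensor drift, since nothing was in contact in the picture.

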